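Rebuild the pantry tier stand

ROBOT

A 6-joint arm with a two-finger parallel gripper is mounted at the origin on the work surface. World frame = base frame: x ahead of the robot, y to its left, z up, the work surface at z = 0. Lengths are in m, angles in rad, forces in N, time in s.
With the tool pointing down it reaches from about 0.25 to 0.775 m from the base axis. Payload 4 kg.
Tool frame: the origin (TCP) lies midway between the tips of the shut fingers; the grasp point (between the pads) lies 19 mm behind it; z points along the fingers, y is the direction in which the jaws open and shut (so a half turn about z gives the same grasp; the last joint's range is limited). The gripper opens to 94 mm and grips with 3 to 60 N. Pads are 16 mm wide; open, the fingers measure 119 mm over their backs; the gripper's body (75 mm by 177 mm) begins 78 mm behind the grasp point.
Start: joints at [1.092, 0.087, 1.371, -0, 1.684, -0.103], TCP at [0.202, 0.512, 0.206] pointing down, gripper open.
Joint ranges: [-3.1, 3.1], [-0.76, 2.03], [0.27, 2.55], [-1.08, 4.22], [0.17, 2.65], [-2.57, 2.57]. Speed limits (rad/s): [2.79, 2.79, 3.14, 3.14, 3.14, 3.14].

INTERFACE

Orientations are given as [roll, pitch, yaw] about the fixed x, y, z axes, in that order (R = Rz(yaw) Ry(pitch) Rx(roll)).
In Python, from bench import robot, cams gives the robot as it stands.
- The arm moves only by the tool step_arm, never from a script. Its argument "plan" is a list that holds one entry, the list of rows, each a list of 5 numbers: the shift along the world's x, y, z in mm, then the turn about the world's z in rad, then the opening in per cent of the stroke, from 0 (shut) to 100 (fully open). In form: [[[tx, ty, tz, turn, fingers], ...]]. A call has 1 to 8 rows; each row is the pose to reach, as a shift and turn from the pose commanded when the call began; what a row does not reach only later rows make up. A row lasts 1/12 s, in which the tool goes at most 41.7 mm and 7.16 degrees, less where a joint would pass 70% of its speed; a pose out of reach is approached as far as the arm can. A call with a gripper value outside its range is refused whole. The fingers move at their own pace and stop on an object; the grip force is fixed at half the most. Time passes only in rows, so rows that repeat a pose let the fingers close. It gives the time, the measured TCP pose, the force and the opening at its end, in the units of the state.
- robot.get_obs(): the state, without advancing time (a new reading comes with each control period).
- cams.snapshot(name): name is "side" or "top" or "wrist"; returns a dict with "frame" (400x640x3 uint8, red, green, blue), "camera_matrix" (3x3 intrinsics, pixels), "origin" and "attitude" of the camera in the world; the wrist camera has in their place "T_tool_cam" (4x4, takes a point from camera to tool coordinates, whose origin is the TCP and whose axes are the flange's). Camera axes: x right, y down, z forward; pixel columns grow to the right and rows downward; lengths in m; the calibration is good to about 2 mm. The wrist camera is an equidistant fisheye: a pixel r from the principal point sees the ray r / f radians off the axis. A picture is of the moment at which its call begins: read the wrist's pose just before it. There is no depth.
- robot.close_job(): hands the job in, once; it reports no verdict.
The state is a dict: "time": time; "joint_positions": joint angles; "qvel": joint speeds; "joint_torque": joint torques, N m; "tool_pos": TCP position; "ee_rot": TCP orientation; "wrist_force": force on the tool from outside, world axes, zero at the start; "wrist_torque": the same for the moment, N m; "width": finger opening in m.
Only numpy, scipy, OpenCV 4.12 (cv2) and the standard library are available. Lean on these libraries where they do the work, as an engineer would, in place of code of your own. Each camera call takes 0.05 s, during which the arm holds its last target. There are 200 camera calls.

TASK

Put the yellow tier stand back together on its grey foot: first the large tier on the foot, then the medium tier on the large one, then the small tier on the medium one, and last the dark wooden knob on top of the small tier. Add them one at a time in that order, each pushed over the pin below until it sits fully down and level, and leave the jar, the funnel and the can opener where they are.

Things in the scene. Friction and masses are not known exactly. Their poses are not given: they have to be found in the camera images.
- foot_seat (a point): Grey plastic foot of the stand, fixed to the surface: a low disc 116 mm across and 15 mm high with a tapered pin in the middle. This point is on its axis, on the flat shoulder at the root of the pin, 15 mm above the surface; z up. The pin is 18 mm tall, 24 mm across at its root and 10 mm at its tip. Seated, the large tier's underside rests here.
- large_grip (a point): Large yellow tier, dish 150 mm across, 0.24 kg. Round, loose, upright. Heights from its underside: hub 48 mm across with a 28 mm socket 20 mm deep, open below; flat dish 20-24, rim to 28; post to hold, 40 mm across, 24-78; on its top shoulder (78) a pin as on the foot, tip at 96. Site: on the post axis, 51 up; z up. Seated, its underside rests on the shoulder below: each tier sits 78 mm above the last.
- medium_grip (a point): Medium yellow tier, dish 120 mm across, 0.18 kg. Round, loose, upright. Heights from its underside: hub 48 mm across with a 28 mm socket 20 mm deep, open below; flat dish 20-24, rim to 28; post to hold, 40 mm across, 24-78; on its top shoulder (78) a pin as on the foot, tip at 96. Site: on the post axis, 51 up; z up. Seated, its underside rests on the shoulder below: each tier sits 78 mm above the last.
- small_grip (a point): Small yellow tier, dish 92 mm across, 0.13 kg. Round, loose, upright. Heights from its underside: hub 48 mm across with a 28 mm socket 20 mm deep, open below; flat dish 20-24, rim to 28; post to hold, 40 mm across, 24-78; on its top shoulder (78) a pin as on the foot, tip at 96. Site: on the post axis, 51 up; z up. Seated, its underside rests on the shoulder below: each tier sits 78 mm above the last.
- knob_mid (a point): Dark brown wooden knob, a round cylinder 40 mm across and 50 mm tall, 0.07 kg, standing upright on the surface. This point is on its axis, half-way up, 25 mm above its underside; z up. Underneath is a 28 mm socket, 20 mm deep, for a tier's pin; seated on the shoulder, this point is 52 mm above the small tier's post point.
- jar_mid (a point): Bystander, to be left alone: terracotta-coloured ceramic jar with a twist cap, 72 mm across, 86 mm tall; the point is half-way up on its axis.
- funnel_mid (a point): Bystander, to be left alone: blue silicone funnel standing mouth down, 88 mm across, with a small tab on the brim, 80 mm tall; the point is half-way up on its axis.
- opener_mid (a point): Bystander, to be left alone: chrome can opener lying flat, about 160 mm long, 45 mm wide, 14 mm high; the point is near its middle, 7 mm up; x along its length.
Things that resemble listed ones, but are neither listed nor needed, are in the scene too. Leave any red look-alike of the part that bears large_grip alone. What is shaped like the part that bears medium_grip but purple is not meant.

How it is judged:
By the outcome, as a careful person would: the job done as asked, in the order asked, and still so for the second after the job is handed in, with the robot touching nothing.
It also fails if it takes over 136 s, if anything falls off the work surface, if the arm or the gripper's body presses on something with over 40 N, if the wrist force passes 120 N, or if a joint passes its speed limit or range.

## Working session

There is one attempt and no reset: what is moved stays moved. The work goes in short steps, Python scripts to look and compute and a tool call to move; the robot and the scene stay as the last step left them, time stands still between calls to the robot, and variables do not carry over. Pictures are saved under pics/ and viewed, about 12 in all and at most 16, crops included, and the job is handed in when it is done.

Besides the shell and the picture viewer there is one more tool, called after "Request:" by a JSON object that holds its "fn" and its "kwargs". step_arm: Moves the arm, as the interface text tells. Its arguments: {"type":"object","properties":{"plan":{"type":"array"}},"required":["plan"]}

```bash
mkdir -p pics; python3 - <<'E'
from bench import robot, cams
import cv2,numpy as np
o=robot.get_obs();print({k:np.round(v,3) for k,v in o.items()})
for n in ("top","side"):
    s=cams.snapshot(n);cv2.imwrite(f"pics/{n}0.png",s["frame"][:,:,::-1]);print(n,s["camera_matrix"],s["origin"],s["attitude"])
s=cams.snapshot("wrist");print(s["camera_matrix"],s["T_tool_cam"]);cv2.imwrite("pics/w0.png",s["frame"][:,:,::-1])
E
```

```text
{'time': np.float64(0.0), 'joint_positions': array([ 1.092,  0.088,  1.372, -0.   ,  1.684, -0.103]), 'qvel': array([ 0.002,  0.001, -0.001,  0.   ,  0.001,  0.   ]), 'joint_torque': array([-1.0000e-03, -3.4017e+01, -3.0243e+01,  7.2000e-02,  3.3000e-02,
       -0.0000e+00]), 'tool_pos': array([0.202, 0.511, 0.204]), 'ee_rot': array([-3.139, -0.   ,  2.766]), 'wrist_force': array([ 0.077, -0.52 ,  0.446]), 'wrist_torque': array([-0.03 ,  0.016, -0.043]), 'width': np.float64(0.094)}
top [[493.87488474   0.         321.8913039 ]
 [  0.         493.87488474 204.45688816]
 [  0.           0.           1.        ]] [ 0.22556412 -0.13029742  1.48459919] [-2.95911813  0.00366093 -1.55780356]
side [[458.76950761   0.         312.34662907]
 [  0.         458.76950761 198.08528626]
 [  0.           0.           1.        ]] [-0.06459135 -0.84525344  1.04831414] [-2.40414719 -0.01509368 -0.64282635]
[[309.70691629   0.         323.82697813]
 [  0.         309.70691629 199.42246536]
 [  0.           0.           1.        ]] [[ 1.26334783e-05 -9.62496978e-01 -2.71292401e-01  7.84436331e-02]
 [ 9.99999864e-01 -1.29498467e-04  5.06005180e-04  4.54752333e-04]
 [-5.22160406e-04 -2.71292370e-01  9.62496845e-01 -1.78693077e-01]
 [ 0.00000000e+00  0.00000000e+00  0.00000000e+00  1.00000000e+00]]
```

View pics/top0.png

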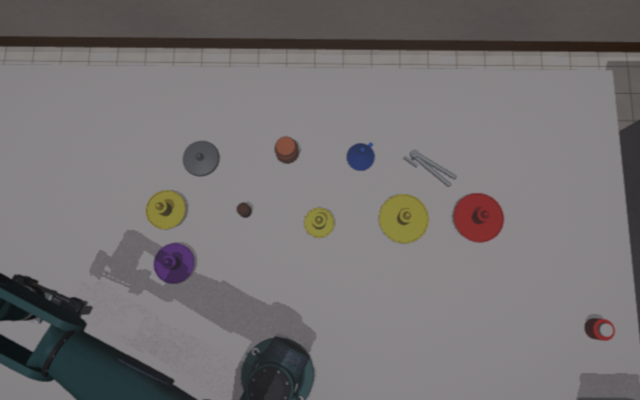

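View pics/side0.png

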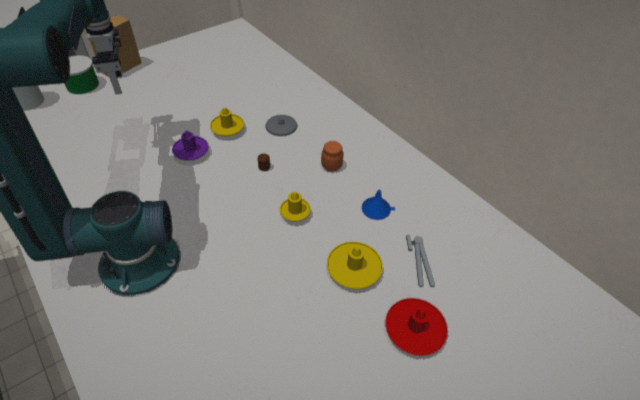

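Candidates in the top view:
- Large tier: yellow at (403,218), against the red look-alike at (478,217).
- Medium tier: yellow at (166,209), against the purple look-alike at (175,263).
- Small tier: (319,222).
- Knob: dark brown at (244,210), against the jar at (287,149).
- Foot: grey at (200,158).

I choose by colour and size, then check diameters and one crop.

```bash
cat > h.py <<'E'
from bench import robot, cams
import cv2,numpy as np
from scipy.spatial.transform import Rotation as Ro
def rays(s,uv):
    uv=np.asarray(uv,float).reshape(-1,2);K=s["camera_matrix"]
    d=np.c_[(uv-K[:2,2])/K[0,0],np.ones(len(uv))]
    if "T_tool_cam" in s:
        p=d[:,:2];r=np.linalg.norm(p,axis=1)[:,None]+1e-9
        d=np.c_[p/r*np.sin(r),np.cos(r)]
        T=np.eye(4);T[:3,:3]=Ro.from_euler("xyz",s["rot"]).as_matrix();T[:3,3]=s["pos"];T=T@s["T_tool_cam"]
        return T[:3,3],d@T[:3,:3].T
    return np.array(s["origin"]),d@Ro.from_euler("xyz",s["attitude"]).as_matrix().T
def plane(s,uv,z):
    o,d=rays(s,uv);return (o+d*((z-o[2])/d[:,2])[:,None])[:,:2]
def snap(n):
    o=robot.get_obs();s=cams.snapshot(n);s["pos"]=o["tool_pos"];s["rot"]=o["ee_rot"];return s
def mask(s,c):
    h=cv2.cvtColor(s["frame"],cv2.COLOR_RGB2HSV)
    R={"yellow":((22,120,60),(35,255,255)),"grey":((0,0,40),(179,60,115)),"brown":((0,70,10),(15,255,75)),"purple":((130,90,30),(160,255,255))}[c]
    return cv2.inRange(h,*R)
def disc(s,c,uv,z,w=45):
    m=mask(s,c);k=np.zeros_like(m);cv2.circle(k,tuple(map(int,uv)),w,255,-1)
    cs=cv2.findContours(m&k,cv2.RETR_EXTERNAL,cv2.CHAIN_APPROX_NONE)[0]
    q=max(cs,key=cv2.contourArea);P=plane(s,q.reshape(-1,2),z).astype(np.float32)
    (x,y),(a,b),_=cv2.fitEllipse(P*1000);return np.round([x,y,a,b],1)
E
python3 - <<'E'
from h import *
t=snap("top");s=snap("side")
for n,c,u,v,z,w in [("foot","grey",(200,158),(281,125),.015,26),("large","yellow",(403,218),(355,265),.028,38),("medium","yellow",(166,209),(228,125),.028,32),("small","yellow",(319,222),(295,210),.028,26),("knob","brown",(244,210),(264,160),.05,14)]:
    for q,p in((t,u),(s,v)):
        try: print(n,disc(q,c,p,z,w))
        except Exception as e: print(n,e)
a=cv2.resize(t["frame"][130:280,130:330],None,fx=3,fy=3,interpolation=cv2.INTER_CUBIC)
cv2.imwrite("pics/crop1.png",cv2.convertScaleAbs(a[:,:,::-1],alpha=1.5))
E
```

```text
foot [637.3 253.8 112.8 114.4]
foot [631.2 243.8 109.8 115. ]
large [ 455.9 -365.   141.   142.3]
large [ 451.7 -367.7  146.2  147.1]
medium [474.1 347.5 112.2 112.6]
medium [473.7 351.6 109.1 143.3]
small [ 440.3 -113.2   83.6   84. ]
small [ 439.8 -110.3   84.4  107.8]
knob [474.6 112.1  27.3  29.2]
knob [458.4  85.6  33.   68.4]
```

View pics/crop1.png

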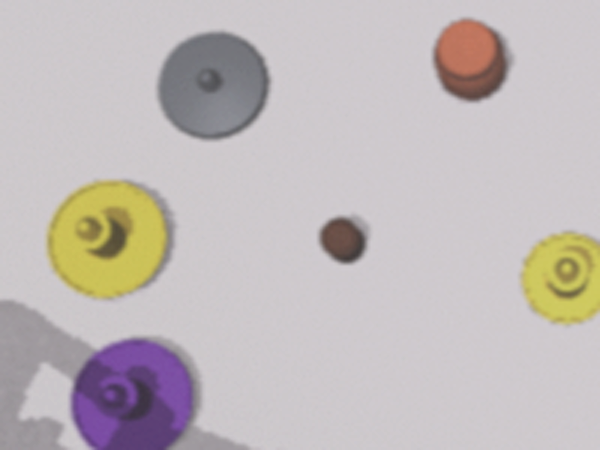

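The crop shows the grey foot (208,82), yellow medium tier (108,238), purple look-alike (130,395), knob (343,240), jar (470,60) and small tier (567,275). Diameters confirm the choice. I'm going to the large tier at about (455,-366).

Request:
{"fn": "step_arm", "kwargs": {"plan": [[[253,-877,0,0,100],[253,-877,0,0,100],[253,-877,0,0,100],[253,-877,0,0,100],[253,-877,0,0,100],[253,-877,0,0,100],[253,-877,0,0,100],[253,-877,0,0,100]]]}}

```text
time: 0.92
tool_pos: [0.2941, 0.1896, 0.2056]
ee_rot: [3.141, 0.001, 2.767]
wrist_force: [1.6, -0.2, 0.5]
width: 0.0936
```

Request:
{"fn": "step_arm", "kwargs": {"plan": [[[160,-557,0,0,100],[160,-557,0,0,100],[160,-557,0,0,100],[160,-557,0,0,100],[160,-557,0,0,100],[160,-557,0,0,100],[160,-557,0,0,100],[160,-557,0,0,100]]]}}

```text
time: 1.58
tool_pos: [0.3862, -0.1313, 0.2057]
ee_rot: [3.141, 0.001, 2.765]
wrist_force: [0.7, 0.6, -0.3]
width: 0.094
```

Request:
{"fn": "step_arm", "kwargs": {"plan": [[[68,-236,0,0,100],[68,-236,0,0,100],[68,-236,0,0,100],[68,-236,0,0,100],[68,-236,0,0,100],[68,-236,0,0,100],[68,-236,0,0,100],[68,-236,0,0,100]]]}}

```text
time: 2.25
tool_pos: [0.4539, -0.3662, 0.2035]
ee_rot: [3.14, -0.003, 2.763]
wrist_force: [0.1, 0.2, 0.0]
width: 0.0942
```

```bash
python3 - <<'E'
from h import *
s=snap("wrist");print(s["pos"],s["rot"])
cv2.imwrite("pics/w1.png",cv2.convertScaleAbs(s["frame"][:,:,::-1],alpha=1.3))
E
```

```text
[ 0.45393159 -0.36624373  0.20354294] [ 3.13985971 -0.00321618  2.76342603]
```

View pics/w1.png

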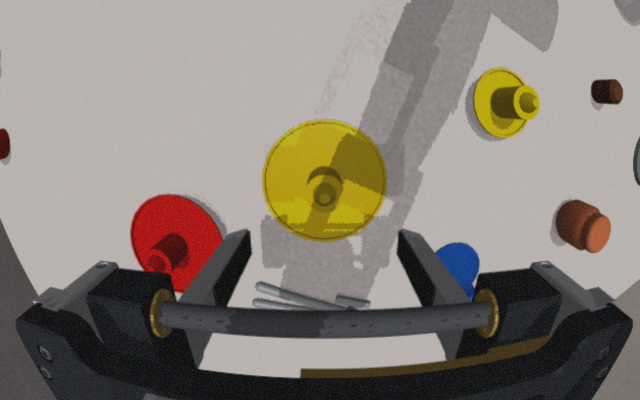

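The wrist view shows the large tier's dish centred near (324,181), with its post between the fingertips and red well aside at (175,240). I'm measuring the dish centre here.

```bash
sed -i 's/(22,120,60)/(20,110,25)/' h.py; python3 - <<'E'
from h import *
s=snap("wrist")
print("large",disc(s,"yellow",(324,181),.028,75),"pin",plane(s,[(324,194)],.096)*1000)
print("small",disc(s,"yellow",(505,102),.028,45))
E
```

```text
large [ 455.  -365.3  146.8  146.9] pin [[ 451.4368196  -362.97171685]]
small [ 440.3 -110.    87.1  103.4]
```

Request:
{"fn": "step_arm", "kwargs": {"plan": [[[1,1,-42,0,100],[1,1,-84,0,100],[1,1,-126,0,100],[1,1,-155,0,100],[1,1,-169,0,100],[1,1,-169,0,100],[1,1,-169,0,0],[1,1,-169,0,0]]]}}

```text
time: 3.02
tool_pos: [0.4565, -0.3642, 0.0392]
ee_rot: [-3.14, 0.004, 2.767]
wrist_force: [-0.3, -0.5, 1.1]
width: 0.0838
```

Request:
{"fn": "step_arm", "kwargs": {"plan": [[[0,0,0,0,0],[0,0,0,0,0],[0,0,0,0,0],[0,0,0,0,0],[0,0,0,0,0],[0,0,0,0,0]]]}}

```text
time: 3.52
tool_pos: [0.4553, -0.3641, 0.0366]
ee_rot: [3.142, 0.0, 2.766]
wrist_force: [-0.3, 0.3, 0.1]
width: 0.044
```

Request:
{"fn": "step_arm", "kwargs": {"plan": [[[0,0,0,0,0],[0,0,0,0,0],[0,0,40,0,0],[0,0,80,0,0],[0,0,120,0,0],[0,0,150,0,0],[0,0,150,0,0]]]}}

```text
time: 4.1
tool_pos: [0.458, -0.3663, 0.1948]
ee_rot: [-3.137, 0.013, 2.766]
wrist_force: [0.4, -0.5, -1.3]
width: 0.0398
```

Request:
{"fn": "step_arm", "kwargs": {"plan": [[[4,30,0,0,0],[10,70,0,0,0],[22,110,0,0,0],[34,150,0,0,0],[46,190,0,0,0],[58,230,0,0,0],[70,270,0,0,0],[82,309,0,0,0]]]}}

```text
time: 4.77
tool_pos: [0.5363, -0.0526, 0.1838]
ee_rot: [-3.141, -0.004, 2.766]
wrist_force: [1.6, 0.1, -2.9]
width: 0.0394
```

Request:
{"fn": "step_arm", "kwargs": {"plan": [[[12,40,0,0,0],[24,80,0,0,0],[36,120,0,0,0],[48,160,0,0,0],[60,190,0,0,0],[72,215,0,0,0],[80,230,0,0,0],[80,230,0,0,0]]]}}

```text
time: 5.43
tool_pos: [0.6168, 0.1787, 0.1823]
ee_rot: [-3.141, -0.005, 2.77]
wrist_force: [-1.2, -0.1, -2.9]
width: 0.0394
```

```bash
python3 - <<'E'
from h import *
s=snap("wrist");o=robot.get_obs();print(s["pos"],s["rot"],o["width"])
cv2.imwrite("pics/w2.png",cv2.convertScaleAbs(s["frame"][:,:,::-1],alpha=1.3))
E
```

```text
[0.61677256 0.17868976 0.1823407 ] [-3.14070399 -0.00517955  2.77023576] 0.03932221894424575
```

View pics/w2.png

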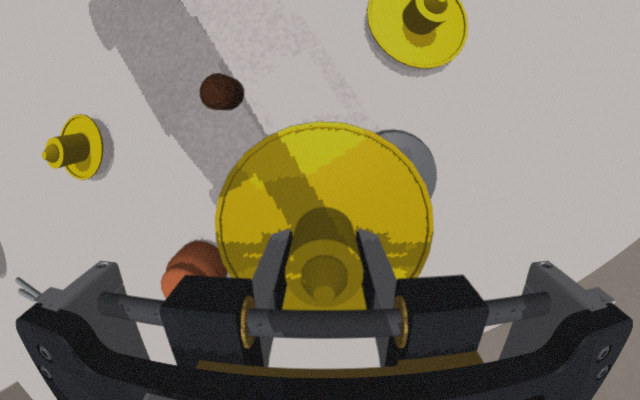

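The large tier is held level (dish centred at 324,215); the foot is partly hidden at (405,165). I'm refining the foot from the saved first pictures.

```bash
python3 - <<'E'
from h import *
for n,uv,box in (("top",(200,158),28),("side",(281,125),26)):
    s=snap(n);f=cv2.imread(f"pics/{n}0.png")[:,:,::-1].copy();s["frame"]=f
    g=f.astype(int).sum(2)/3;u,v=uv
    bg=np.median(g[v-30:v+30,u-30:u+30]);
    for th in (.75,.85):
        m=((g<th*g[v-box-2,u])*255).astype(np.uint8);k=np.zeros_like(m);cv2.circle(k,uv,box,255,-1);m&=k
        q=max(cv2.findContours(m,cv2.RETR_EXTERNAL,cv2.CHAIN_APPROX_NONE)[0],key=cv2.contourArea)
        (x,y),ab,_=cv2.fitEllipse((plane(s,q.reshape(-1,2),.015)*1000).astype(np.float32));print(n,th,x,y,ab)
    big=cv2.resize(f[v-22:v+22,u-26:u+26],None,fx=7,fy=7,interpolation=cv2.INTER_CUBIC);cv2.imwrite(f"pics/f{n}.png",big[:,:,::-1])
s["frame"]=None
a=cv2.imread("pics/ftop.png");b=cv2.imread("pics/fside.png");cv2.imwrite("pics/f.png",np.hstack([a,b]))
E
```

```text
top 0.75 637.447509765625 253.64923095703125 (110.97695922851562, 111.45673370361328)
top 0.85 637.4199829101562 253.88674926757812 (113.0537109375, 114.75279998779297)
side 0.75 631.2784423828125 243.68731689453125 (111.58744812011719, 114.87836456298828)
side 0.85 630.6300659179688 243.2943878173828 (113.0444107055664, 120.8298568725586)
```

View pics/f.png

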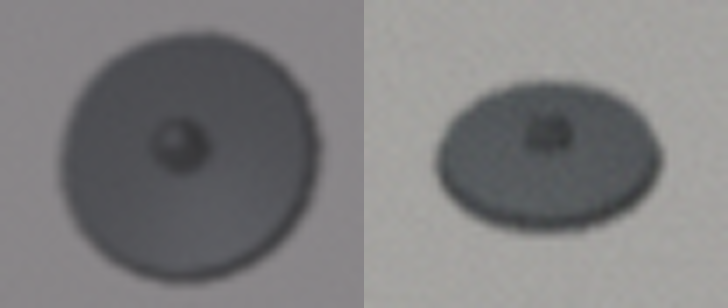

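Foot disc centres at left (190,157) and right (550,155), with the pin visible in both at (180,138) and (549,125). The disc wall biases the fits toward each camera, so I'm cross-checking with the pin tip by ray.

```bash
python3 - <<'E'
from h import *
t=snap("top");s=snap("side")
print(plane(t,[(199,155.3)],.033)*1000,plane(s,[(281.0,120.5)],.033)*1000)
m=cv2.imread("pics/top0.png").astype(int).sum(2)[136:180,174:226];
# silhouette back edge only: circle through far-side contour (top face edge), R=58
from scipy.optimize import least_squares
for n,uv,box in (("top",(200,158),28),("side",(281,125),26)):
    S={"top":t,"side":s}[n];g=cv2.imread(f"pics/{n}0.png").astype(int).sum(2)/3;u,v=uv
    m=((g<.8*g[v-box-2,u])*255).astype(np.uint8);k=np.zeros_like(m);cv2.circle(k,uv,box,255,-1);m&=k
    q=max(cv2.findContours(m,cv2.RETR_EXTERNAL,cv2.CHAIN_APPROX_NONE)[0],key=cv2.contourArea).reshape(-1,2)
    P=plane(S,q,.015)*1000;c=P.mean(0);d=c-np.array(S["origin"][:2])*1000;P=P[(P-c)@d>0]
    print(n,least_squares(lambda x:np.hypot(*(P-x[:2]).T)-57,c).x)
E
```

```text
[[641.0497016  254.97890257]] [[632.85239075 244.8800156 ]]
top [636.35667157 252.58931963]
side [631.45939452 244.2291729 ]
```

```bash
python3 - <<'E'
from h import *
from scipy.optimize import least_squares
s=snap("wrist");f=s["frame"].astype(int);g=cv2.GaussianBlur(s["frame"],(5,5),0).astype(int).min(2)
y=cv2.dilate(mask(s,"yellow"),np.ones((9,9)))
c0=plane(s,[(380,180)],.015)
pts=[]
for a in np.deg2rad(np.arange(-75,40,3)):
    r=np.arange(20,90,.5);U=np.c_[370+r*np.cos(a),180+r*np.sin(a)]
    vals=g[U[:,1].round().astype(int),U[:,0].round().astype(int)];yy=y[U[:,1].round().astype(int),U[:,0].round().astype(int)]
    i=np.where(yy>0)[0];i=i[-1]+1 if len(i) else 0
    d=np.diff(vals[i:].astype(float),n=1);d=vals[i+8:]-vals[i:-8]
    if len(d) and d.max()>35: pts.append(U[i+d.argmax()+4])
pts=np.array(pts);print(len(pts),pts[::5])
P=plane(s,pts,.015)*1000
r=least_squares(lambda x:np.hypot(*(P-x[:2]).T)-58,[637,253],loss="soft_l1");print(r.x,np.round(r.fun,1))
r=least_squares(lambda x:np.hypot(*(P-x[:2]).T)-x[2],[637,253,58],loss="soft_l1");print(r.x)
print(disc(s,"yellow",(324,215),s["pos"][2]-.036+.028,112))
E
```

```text
29 [[383.84681891 128.32296829]
 [400.5        127.17245037]
 [417.37615434 132.62384566]
 [431.05479097 144.75      ]
 [437.61480784 161.88266684]
 [437.5        180.        ]]
[638.23079354 252.42896155] [-1.5 -0.9 -1.3 -0.   0.2 -0.6  0.3  0.2 -0.4  0.2  0.3  0.   1.   0.2
 -0.4  1.   0.6  1.   0.2  0.2 -0.3  0.5 -0.4 -0.6 -0.1 -1.4  0.  -0.4
 -1.5]
[637.10885136 255.32401336  55.37347812]
[607.4 178.  130.3 139.4]
```

Request:
{"fn": "step_arm", "kwargs": {"plan": [[[11,38,0,0,0],[19,66,0,0,0],[21,75,0,0,0],[21,75,-30,0,0],[21,75,-60,0,0],[21,75,-85,0,0],[21,75,-95,0,0],[21,75,-95,0,0]]]}}

```text
time: 6.4
tool_pos: [0.6359, 0.2482, 0.0873]
ee_rot: [-3.136, -0.006, 2.765]
wrist_force: [0.3, -0.8, -2.2]
width: 0.0398
```

```bash
python3 - <<'E'
from h import *
s=snap("side");print(s["pos"],s["rot"])
cv2.imwrite("pics/s2.png",cv2.resize(s["frame"][70:170,220:340],None,fx=5,fy=5,interpolation=cv2.INTER_CUBIC)[:,:,::-1])
E
```

```text
[0.63592996 0.24820739 0.08730226] [-3.13646378 -0.00610747  2.76464212]
```

View pics/s2.png

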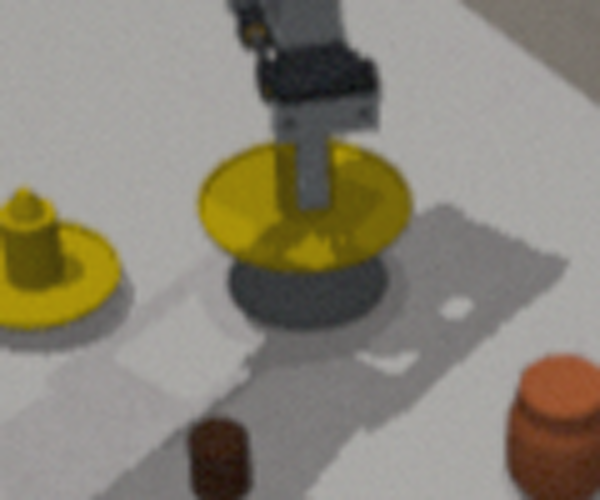

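The dish is at (305,206), level, with the foot just below at (308,283). I'm nudging and then lowering gently.

Request:
{"fn": "step_arm", "kwargs": {"plan": [[[2,5,0,0,0],[2,5,0,0,0],[2,5,-8,0,0],[2,5,-15,0,0],[2,5,-20,0,0],[2,5,-24,0,0],[2,5,-24,0,0],[2,5,-24,0,0]]]}}

```text
time: 7.12
tool_pos: [0.6399, 0.2548, 0.0667]
ee_rot: [-3.141, -0.001, 2.766]
wrist_force: [0.1, -0.3, -2.6]
width: 0.0394
```

Request:
{"fn": "step_arm", "kwargs": {"plan": [[[-1,-1,-4,0,0],[-1,-1,-8,0,0],[-1,-1,-11,0,0],[-1,-1,-13,0,0],[-1,-1,-13,0,0],[-1,-1,-13,0,0]]]}}

```text
time: 7.62
tool_pos: [0.6396, 0.2547, 0.0544]
ee_rot: [3.14, 0.0, 2.766]
wrist_force: [1.5, 2.0, -3.2]
width: 0.0397
```

Request:
{"fn": "step_arm", "kwargs": {"plan": [[[1,1,0,0,0],[1,1,-2,0,0],[1,1,-4,0,0],[1,1,-4,0,0],[1,1,-4,0,0]]]}}

```text
time: 8.03
tool_pos: [0.6403, 0.2549, 0.0516]
ee_rot: [3.141, 0.0, 2.766]
wrist_force: [-1.7, -0.5, 3.4]
width: 0.0396
```

Request:
{"fn": "step_arm", "kwargs": {"plan": [[[0,0,0,0,100],[0,0,0,0,100],[0,0,0,0,100],[0,0,0,0,100],[0,0,0,0,100],[0,0,40,0,100],[0,0,80,0,100],[0,0,120,0,100]]]}}

```text
time: 8.7
tool_pos: [0.6395, 0.2547, 0.1704]
ee_rot: [-3.14, -0.002, 2.766]
wrist_force: [1.6, 0.6, 0.0]
width: 0.0894
```

Request:
{"fn": "step_arm", "kwargs": {"plan": [[[-30,18,30,0,100],[-64,36,30,0,100],[-98,54,30,0,100],[-130,73,30,0,100],[-155,86,30,0,100],[-166,93,30,0,100],[-166,93,30,0,100],[-166,93,30,0,100]]]}}

```text
time: 9.37
tool_pos: [0.4749, 0.3479, 0.2006]
ee_rot: [3.141, 0.001, 2.766]
wrist_force: [-0.3, -0.6, -0.9]
width: 0.0941
```

```bash
python3 - <<'E'
from h import *
s=snap("wrist");print(s["pos"],s["rot"])
cv2.imwrite("pics/w3.png",cv2.convertScaleAbs(s["frame"][:,:,::-1],alpha=1.3))
t=snap("top");print("med top",disc(t,"yellow",(166,209),.028,32))
try: print("med",disc(s,"yellow",(324,181),.028,65))
except Exception as e: print(e)
E
```

```text
[0.47486511 0.34788134 0.20063554] [3.14144209e+00 1.42867544e-03 2.76642124e+00]
med top [469.  339.6  93.1 117.6]
med [473.7 349.1 117.2 117.5]
```

View pics/w3.png

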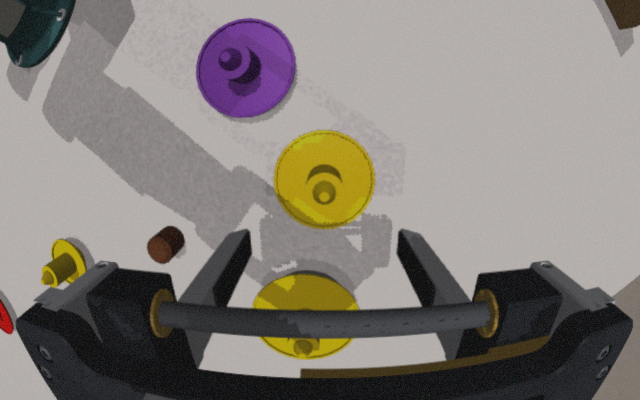

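The wrist view shows medium at (324,178), purple clear of it at (246,68), and large on the foot behind the gripper. Medium measures (473.7, 349.1), diameter 117. Descending.

Request:
{"fn": "step_arm", "kwargs": {"plan": [[[-1,1,-42,0,100],[-1,1,-84,0,100],[-1,1,-126,0,100],[-1,1,-152,0,100],[-1,1,-164,0,100],[-1,1,-164,0,100],[-1,1,-164,0,100],[-1,1,-164,0,0]]]}}

```text
time: 10.13
tool_pos: [0.4756, 0.3497, 0.0392]
ee_rot: [3.138, 0.003, 2.765]
wrist_force: [0.6, 0.4, -0.3]
width: 0.0902
```

Request:
{"fn": "step_arm", "kwargs": {"plan": [[[0,0,0,0,0],[0,0,0,0,0],[0,0,0,0,0],[0,0,0,0,0],[0,0,0,0,0],[0,0,0,0,0],[0,0,0,0,0],[0,0,0,0,0]]]}}

```text
time: 10.8
tool_pos: [0.4732, 0.3489, 0.0365]
ee_rot: [-3.141, -0.0, 2.766]
wrist_force: [-0.4, -0.7, 0.4]
width: 0.0396
```

Request:
{"fn": "step_arm", "kwargs": {"plan": [[[0,0,0,0,0],[0,0,40,0,0],[0,0,80,0,0],[0,0,120,0,0],[0,0,150,0,0],[0,0,165,0,0],[0,0,165,0,0],[0,0,165,0,0]]]}}

```text
time: 11.47
tool_pos: [0.4734, 0.3491, 0.2015]
ee_rot: [3.141, 0.0, 2.766]
wrist_force: [0.4, -0.7, -3.1]
width: 0.0394
```

Request:
{"fn": "step_arm", "kwargs": {"plan": [[[20,-11,0,0,0],[50,-28,0,0,0],[82,-46,0,0,0],[114,-64,0,0,0],[140,-79,0,0,0],[157,-89,0,0,0],[166,-94,0,0,0],[166,-94,0,0,0]]]}}

```text
time: 12.13
tool_pos: [0.6397, 0.253, 0.1971]
ee_rot: [-3.137, -0.005, 2.763]
wrist_force: [-1.0, 0.0, -0.7]
width: 0.0394
```

Request:
{"fn": "step_arm", "kwargs": {"plan": [[[0,0,-15,0,0],[0,0,-30,0,0],[0,0,-40,0,0],[0,0,-45,0,0],[0,0,-45,0,0],[0,0,-45,0,0]]]}}

```text
time: 12.63
tool_pos: [0.6386, 0.2556, 0.1563]
ee_rot: [-3.141, -0.001, 2.767]
wrist_force: [-0.4, -0.2, -1.6]
width: 0.04
```

```bash
python3 - <<'E'
from h import *
s=snap("side");print(s["pos"],s["rot"])
cv2.imwrite("pics/s3.png",cv2.resize(s["frame"][70:170,220:340],None,fx=5,fy=5,interpolation=cv2.INTER_CUBIC)[:,:,::-1])
w=snap("wrist");cv2.imwrite("pics/w4.png",w["frame"][:,:,::-1])
E
```

```text
[0.63858406 0.25555381 0.15634868] [-3.14131519e+00 -6.94152786e-04  2.76674002e+00]
```

View pics/s3.png

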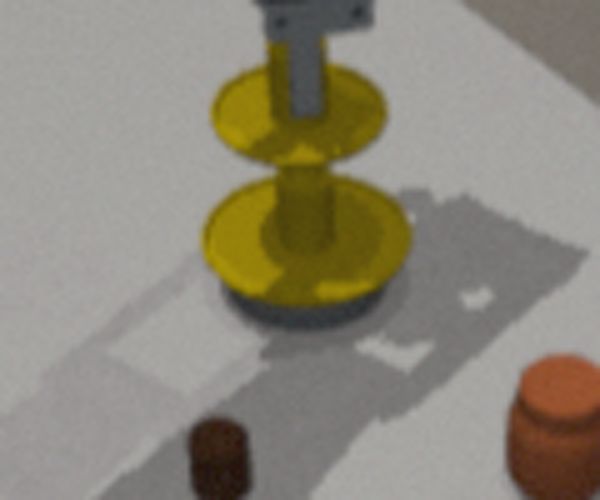

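Large is seated level (307,240) and medium is aligned above it (299,113). Lowering it onto the pin.

Request:
{"fn": "step_arm", "kwargs": {"plan": [[[1,0,-5,0,0],[1,0,-10,0,0],[1,0,-15,0,0],[1,0,-19,0,0],[1,0,-22,0,0],[1,0,-24,0,0],[1,0,-24,0,0]]]}}

```text
time: 13.32
tool_pos: [0.6399, 0.2548, 0.1315]
ee_rot: [-3.141, -0.001, 2.766]
wrist_force: [0.2, -0.4, -2.6]
width: 0.0398
```

Request:
{"fn": "step_arm", "kwargs": {"plan": [[[0,0,-1,0,0],[0,0,-2,0,0],[0,0,-3,0,0],[0,0,-3,0,0],[0,0,-3,0,0]]]}}

```text
time: 13.73
tool_pos: [0.6403, 0.255, 0.1297]
ee_rot: [3.141, 0.0, 2.766]
wrist_force: [0.2, -0.4, -2.1]
width: 0.0394
```

Request:
{"fn": "step_arm", "kwargs": {"plan": [[[0,0,-1,0,0],[0,0,-2,0,0],[0,0,-2,0,0],[0,0,-2,0,0]]]}}

```text
time: 14.07
tool_pos: [0.6405, 0.255, 0.1295]
ee_rot: [3.141, 0.002, 2.766]
wrist_force: [-1.7, -0.3, 5.0]
width: 0.0393
```

Request:
{"fn": "step_arm", "kwargs": {"plan": [[[0,0,0,0,100],[0,0,0,0,100],[0,0,0,0,100],[0,0,0,0,100],[0,0,0,0,100],[0,0,35,0,100],[0,0,70,0,100],[0,0,105,0,100]]]}}

```text
time: 14.73
tool_pos: [0.6397, 0.2548, 0.2323]
ee_rot: [-3.14, -0.002, 2.766]
wrist_force: [0.0, -0.4, 0.4]
width: 0.0895
```

Request:
{"fn": "step_arm", "kwargs": {"plan": [[[-12,-22,15,0,100],[-30,-55,15,0,100],[-48,-89,15,0,100],[-66,-122,5,0,100],[-84,-155,-10,0,100],[-102,-188,-20,0,100],[-120,-221,-30,0,100],[-138,-254,-30,0,100]]]}}

```text
time: 15.4
tool_pos: [0.4999, -0.0002, 0.1998]
ee_rot: [-3.14, -0.004, 2.766]
wrist_force: [0.4, -0.7, -0.4]
width: 0.0941
```

Request:
{"fn": "step_arm", "kwargs": {"plan": [[[-18,-33,0,0,100],[-36,-66,0,0,100],[-50,-94,0,0,100],[-59,-109,0,0,100],[-62,-112,0,0,100],[-62,-112,0,0,100],[-62,-112,0,0,100],[-62,-112,0,0,100]]]}}

```text
time: 16.07
tool_pos: [0.4408, -0.11, 0.2024]
ee_rot: [3.141, -0.0, 2.767]
wrist_force: [0.5, -0.2, -0.7]
width: 0.094
```

```bash
python3 - <<'E'
from h import *
s=snap("wrist");print(s["pos"],s["rot"])
cv2.imwrite("pics/w5.png",cv2.convertScaleAbs(s["frame"][:,:,::-1],alpha=1.3))
print("small",disc(s,"yellow",(324,181),.028,65))
k=snap("side");a=cv2.resize(k["frame"][70:170,220:340],None,fx=4,fy=4,interpolation=cv2.INTER_CUBIC);cv2.imwrite("pics/s4.png",a[:,:,::-1])
b=cv2.resize(s["frame"],(480,300));cv2.imwrite("pics/c5.png",np.vstack([a,b])[:600,:,::-1])
E
```

```text
[ 0.44083571 -0.1100124   0.20244453] [ 3.14090247e+00 -1.60890002e-05  2.76734163e+00]
small [ 439.1 -112.6   89.2   89.7]
```

View pics/c5.png

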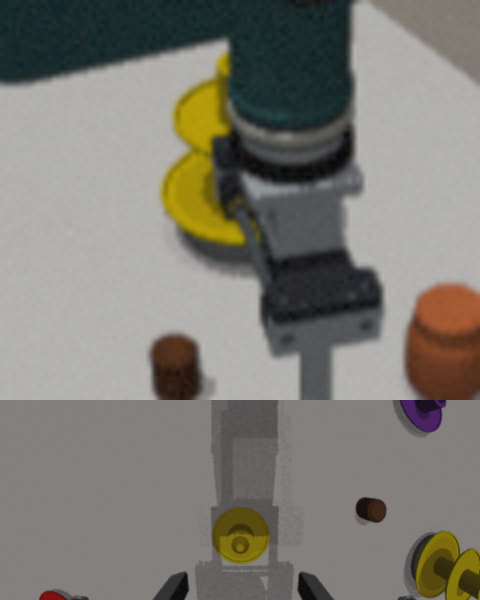

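Medium stands on large, and the small tier is centred under the tool (240,535), measured at (439, -112.6), diameter 89. Grasping.

Request:
{"fn": "step_arm", "kwargs": {"plan": [[[-2,-3,-42,0,100],[-2,-3,-84,0,100],[-2,-3,-126,0,100],[-2,-3,-154,0,100],[-2,-3,-166,0,100],[-2,-3,-166,0,100],[-2,-3,-166,0,100],[-2,-3,-166,0,0]]]}}

```text
time: 16.83
tool_pos: [0.4397, -0.114, 0.038]
ee_rot: [3.141, 0.003, 2.767]
wrist_force: [0.2, 0.1, 0.3]
width: 0.0904
```

Request:
{"fn": "step_arm", "kwargs": {"plan": [[[0,0,0,0,0],[0,0,0,0,0],[0,0,0,0,0],[0,0,0,0,0],[0,0,0,0,0],[0,0,0,0,0],[0,0,0,0,0],[0,0,0,0,0]]]}}

```text
time: 17.5
tool_pos: [0.4383, -0.1139, 0.0365]
ee_rot: [3.141, 0.0, 2.766]
wrist_force: [-0.4, 0.0, 0.1]
width: 0.0394
```

Request:
{"fn": "step_arm", "kwargs": {"plan": [[[0,0,0,0,0],[0,0,40,0,0],[0,0,80,0,0],[0,0,120,0,0],[0,0,160,0,0],[0,0,200,0,0],[0,0,235,0,0],[0,0,235,0,0]]]}}

```text
time: 18.17
tool_pos: [0.441, -0.1151, 0.28]
ee_rot: [-3.141, 0.015, 2.766]
wrist_force: [0.2, 0.5, -0.2]
width: 0.0395
```

Request:
{"fn": "step_arm", "kwargs": {"plan": [[[10,18,0,0,0],[27,50,0,0,0],[45,83,0,0,0],[63,116,0,0,0],[81,149,0,0,0],[99,182,0,0,0],[117,214,0,0,0],[135,247,0,0,0]]]}}

```text
time: 18.83
tool_pos: [0.5735, 0.1346, 0.2698]
ee_rot: [-3.14, -0.002, 2.766]
wrist_force: [1.5, -1.3, -0.5]
width: 0.0395
```

Request:
{"fn": "step_arm", "kwargs": {"plan": [[[17,32,0,0,0],[34,63,0,0,0],[50,92,0,0,0],[60,110,0,0,0],[65,120,0,0,0],[67,122,0,0,0],[67,122,0,0,0],[67,122,0,0,0]]]}}

```text
time: 19.5
tool_pos: [0.64, 0.2543, 0.2705]
ee_rot: [-3.14, -0.001, 2.765]
wrist_force: [-0.1, -0.4, -1.5]
width: 0.0396
```

Request:
{"fn": "step_arm", "kwargs": {"plan": [[[0,0,-12,0,0],[0,0,-24,0,0],[0,0,-32,0,0],[0,0,-38,0,0],[0,0,-38,0,0],[0,0,-38,0,0]]]}}

```text
time: 20.0
tool_pos: [0.6401, 0.2544, 0.2334]
ee_rot: [-3.141, -0.0, 2.765]
wrist_force: [-0.1, 0.4, -0.5]
width: 0.0399
```

```bash
python3 - <<'E'
from h import *
s=snap("side");print(s["pos"],s["rot"])
cv2.imwrite("pics/s6.png",cv2.resize(s["frame"][40:160,220:340],None,fx=5,fy=5,interpolation=cv2.INTER_CUBIC)[:,:,::-1])
E
```

```text
[0.64006778 0.25441848 0.23342301] [-3.14126176e+00 -4.39408288e-04  2.76517087e+00]
```

View pics/s6.png

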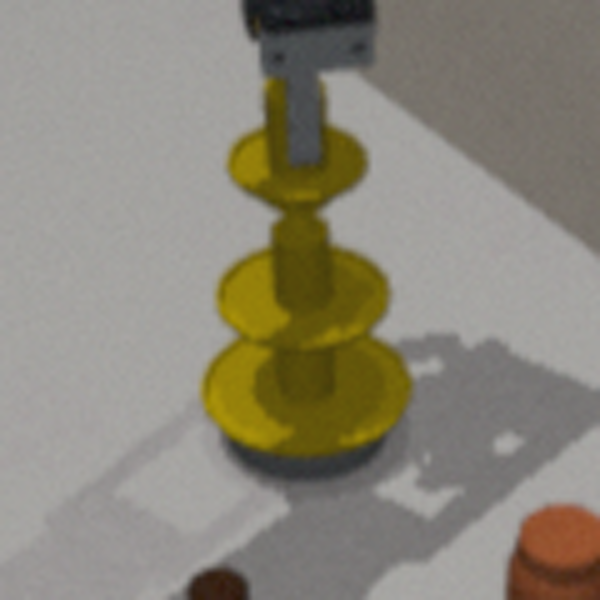

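Large (307,395) and medium (304,298) are level and seated, and small is aligned above them (298,165). Lowering by 25 mm.

Request:
{"fn": "step_arm", "kwargs": {"plan": [[[0,0,-6,0,0],[0,0,-12,0,0],[0,0,-17,0,0],[0,0,-21,0,0],[0,0,-24,0,0],[0,0,-24,0,0],[0,0,-24,0,0]]]}}

```text
time: 20.63
tool_pos: [0.6402, 0.255, 0.2091]
ee_rot: [-3.141, -0.001, 2.766]
wrist_force: [0.0, 0.3, -0.8]
width: 0.0397
```

Request:
{"fn": "step_arm", "kwargs": {"plan": [[[0,0,-1,0,0],[0,0,-2,0,0],[0,0,-3,0,0],[0,0,-3,0,0],[0,0,-3,0,0]]]}}

```text
time: 21.05
tool_pos: [0.6405, 0.2551, 0.2076]
ee_rot: [3.141, 0.001, 2.766]
wrist_force: [-0.3, 0.4, 2.3]
width: 0.0392
```

Request:
{"fn": "step_arm", "kwargs": {"plan": [[[0,0,-1,0,0],[0,0,-1,0,100],[0,0,0,0,100],[0,0,0,0,100],[0,0,0,0,100],[0,0,30,0,100],[0,0,65,0,100],[0,0,95,0,100]]]}}

```text
time: 21.72
tool_pos: [0.6399, 0.2549, 0.3019]
ee_rot: [-3.14, -0.002, 2.766]
wrist_force: [0.5, -0.6, 1.3]
width: 0.0828
```

Request:
{"fn": "step_arm", "kwargs": {"plan": [[[-22,-19,0,0,100],[-50,-43,0,0,100],[-78,-67,0,0,100],[-106,-91,-10,0,100],[-134,-115,-40,0,100],[-155,-135,-75,0,100],[-165,-143,-100,0,100],[-165,-143,-100,0,100]]]}}

```text
time: 22.38
tool_pos: [0.4646, 0.1093, 0.189]
ee_rot: [-3.129, -0.022, 2.764]
wrist_force: [-1.5, 0.8, -3.3]
width: 0.0943
```

```bash
python3 - <<'E'
from h import *
s=snap("wrist");print(s["pos"],s["rot"])
cv2.imwrite("pics/w7.png",cv2.convertScaleAbs(s["frame"][:,:,::-1],alpha=1.5))
E
```

```text
[0.46459071 0.10933361 0.18900009] [-3.12898901 -0.02219798  2.76350947]
```

View pics/w7.png

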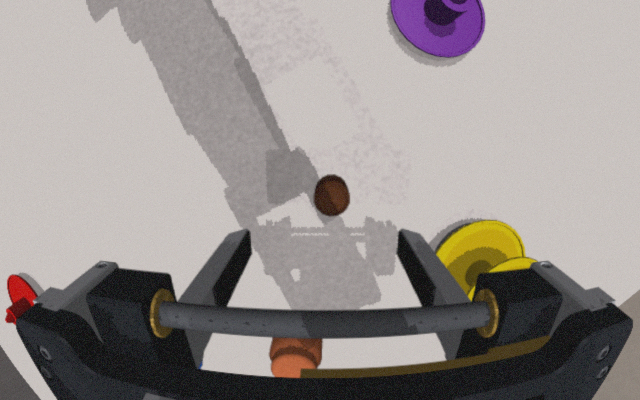

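The knob is at (332,196) between the fingers. I'll settle, then measure it.

Request:
{"fn": "step_arm", "kwargs": {"plan": [[[0,0,0,0,100],[0,0,0,0,100],[0,0,0,0,100]]]}}

```text
time: 22.68
tool_pos: [0.4791, 0.1131, 0.2061]
ee_rot: [3.137, 0.008, 2.767]
wrist_force: [0.4, 0.2, -0.4]
width: 0.0938
```

```bash
python3 - <<'E'
from h import *
s=snap("wrist");print(s["pos"],s["rot"])
h=cv2.cvtColor(s["frame"],cv2.COLOR_RGB2HSV);m=cv2.inRange(h,(0,70,10),(20,255,130));k=np.zeros_like(m);cv2.circle(k,(332,190),40,255,-1);m&=k
q=max(cv2.findContours(m,cv2.RETR_EXTERNAL,cv2.CHAIN_APPROX_NONE)[0],key=cv2.contourArea)
print(cv2.boundingRect(q))
for z in(.0,.05):
    (x,y),ab,an=cv2.fitEllipse((plane(s,q.reshape(-1,2),z)*1000).astype(np.float32));print(z,x,y,ab,an)
E
```

```text
[0.47906744 0.11306395 0.20611647] [3.13718844 0.00752648 2.7666736 ]
(305, 159, 33, 38)
0.0 481.68560791015625 110.01954650878906 (40.96834182739258, 47.87144470214844) 68.1458740234375
0.05 471.6664733886719 114.17752838134766 (35.6368293762207, 41.64157485961914) 68.14586639404297
```

Request:
{"fn": "step_arm", "kwargs": {"plan": [[[0,0,0,0,100],[0,0,-38,0,100],[0,0,-76,0,100],[0,0,-110,0,100],[0,0,-125,0,100],[0,0,-130,0,100],[0,0,-130,0,100],[0,0,-130,0,100]]]}}

```text
time: 23.4
tool_pos: [0.4769, 0.1123, 0.0732]
ee_rot: [3.14, 0.003, 2.766]
wrist_force: [-0.0, -0.3, 0.7]
width: 0.0939
```

Request:
{"fn": "step_arm", "kwargs": {"plan": [[[-1,0,-20,0,100],[-1,0,-40,0,100],[-1,0,-55,0,100],[-1,0,-62,0,100],[-1,0,-62,0,100],[-1,0,-62,0,100],[-1,0,-62,0,0],[-1,0,-62,0,0]]]}}

```text
time: 24.07
tool_pos: [0.4757, 0.1122, 0.0113]
ee_rot: [3.14, 0.003, 2.766]
wrist_force: [0.7, 1.2, 0.7]
width: 0.084
```

Request:
{"fn": "step_arm", "kwargs": {"plan": [[[0,0,0,0,0],[0,0,0,0,0],[0,0,0,0,0],[0,0,0,0,0],[0,0,0,0,0],[0,0,0,0,0],[0,0,0,0,0],[0,0,0,0,0]]]}}

```text
time: 24.73
tool_pos: [0.4743, 0.112, 0.0094]
ee_rot: [3.142, -0.0, 2.766]
wrist_force: [0.7, 0.5, -0.3]
width: 0.0392
```

Request:
{"fn": "step_arm", "kwargs": {"plan": [[[0,0,20,0,0],[0,0,60,0,0],[0,0,100,0,0],[0,0,140,0,0],[0,0,180,0,0],[0,0,220,0,0],[0,0,260,0,0],[0,0,290,0,0]]]}}

```text
time: 25.4
tool_pos: [0.4745, 0.112, 0.3034]
ee_rot: [3.14, 0.004, 2.766]
wrist_force: [0.3, -0.5, -0.2]
width: 0.0391
```

Request:
{"fn": "step_arm", "kwargs": {"plan": [[[0,0,0,0,0],[0,0,0,0,0],[0,0,0,0,0]]]}}

```text
time: 25.65
tool_pos: [0.4739, 0.1119, 0.2982]
ee_rot: [-3.141, -0.002, 2.766]
wrist_force: [-0.0, -0.9, -0.7]
width: 0.0395
```

Request:
{"fn": "step_arm", "kwargs": {"plan": [[[20,17,0,0,0],[50,43,0,0,0],[80,69,0,0,0],[110,95,0,0,0],[135,116,0,0,0],[152,131,0,0,0],[162,140,0,0,0],[166,143,0,0,0]]]}}

```text
time: 26.32
tool_pos: [0.6407, 0.2563, 0.2939]
ee_rot: [-3.137, -0.006, 2.767]
wrist_force: [0.0, -0.9, -1.4]
width: 0.0393
```

Request:
{"fn": "step_arm", "kwargs": {"plan": [[[0,0,0,0,0],[0,0,0,0,0],[0,0,-6,0,0],[0,0,-12,0,0],[0,0,-15,0,0],[0,0,-15,0,0],[0,0,-15,0,0]]]}}

```text
time: 26.9
tool_pos: [0.6399, 0.2546, 0.2843]
ee_rot: [-3.141, -0.0, 2.765]
wrist_force: [-0.1, 0.0, -1.2]
width: 0.0395
```

```bash
python3 - <<'E'
from h import *
s=snap("side");print(s["pos"],s["rot"])
cv2.imwrite("pics/s8.png",cv2.resize(s["frame"][30:150,220:340],None,fx=5,fy=5,interpolation=cv2.INTER_CUBIC)[:,:,::-1])
E
```

```text
[0.6398555  0.25458205 0.28430843] [-3.14127565e+00 -4.56661777e-04  2.76543872e+00]
```

View pics/s8.png

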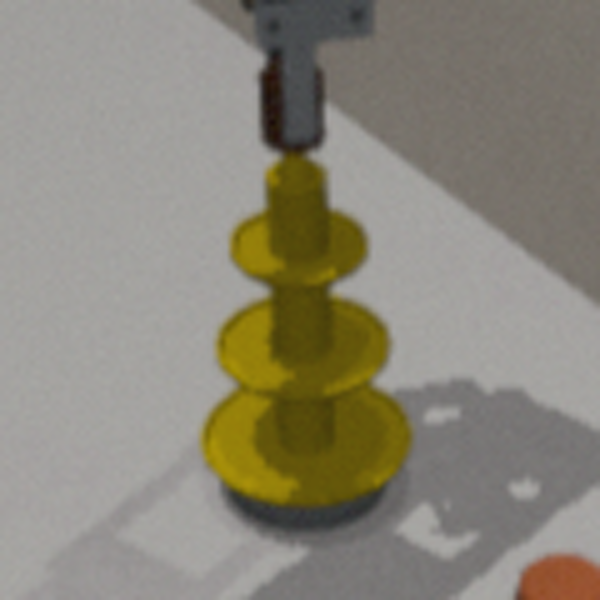

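All three tiers are stacked and level, and the knob (293,105) is right above the pin (295,160). Lowering by about 26 mm.

Request:
{"fn": "step_arm", "kwargs": {"plan": [[[0,0,-6,0,0],[0,0,-12,0,0],[0,0,-17,0,0],[0,0,-21,0,0],[0,0,-24,0,0],[0,0,-24,0,0],[0,0,-24,0,0]]]}}

```text
time: 27.53
tool_pos: [0.6402, 0.2549, 0.2601]
ee_rot: [-3.141, -0.001, 2.766]
wrist_force: [-0.3, -0.8, -0.2]
width: 0.0391
```

Request:
{"fn": "step_arm", "kwargs": {"plan": [[[0,0,-1,0,0],[0,0,-2,0,0],[0,0,-3,0,0],[0,0,-3,0,0],[0,0,-3,0,0]]]}}

```text
time: 27.95
tool_pos: [0.6405, 0.255, 0.2585]
ee_rot: [3.141, 0.001, 2.766]
wrist_force: [-1.0, -0.3, 3.0]
width: 0.0393
```

Contact came at 258.5 mm against 258.4 expected. Releasing and retreating.

Request:
{"fn": "step_arm", "kwargs": {"plan": [[[0,0,0,0,100],[0,0,0,0,100],[0,0,0,0,100],[0,0,0,0,100],[0,0,0,0,100],[0,0,0,0,100],[0,0,30,0,100],[0,0,60,0,100]]]}}

```text
time: 28.62
tool_pos: [0.6391, 0.2546, 0.3139]
ee_rot: [-3.136, -0.007, 2.766]
wrist_force: [1.1, -0.2, 0.7]
width: 0.0893
```

Request:
{"fn": "step_arm", "kwargs": {"plan": [[[0,0,20,0,100],[-30,20,20,0,100],[-65,40,20,0,100],[-100,60,20,0,100],[-135,75,20,0,100],[-165,85,20,0,100],[-165,85,20,0,100],[-165,85,20,0,100]]]}}

```text
time: 29.28
tool_pos: [0.4741, 0.3407, 0.3387]
ee_rot: [3.14, 0.002, 2.768]
wrist_force: [0.2, -0.6, 0.9]
width: 0.094
```

```bash
python3 - <<'E'
from h import *
s=snap("side");t=snap("top");print(robot.get_obs()["time"])
a=cv2.resize(s["frame"][20:170,200:400],(800,600),interpolation=cv2.INTER_CUBIC);b=cv2.resize(t["frame"],(400,250))
a[350:,400:]=b
cv2.imwrite("pics/end.png",a[:,:,::-1])
E
```

```text
29.3833
```

View pics/end.png

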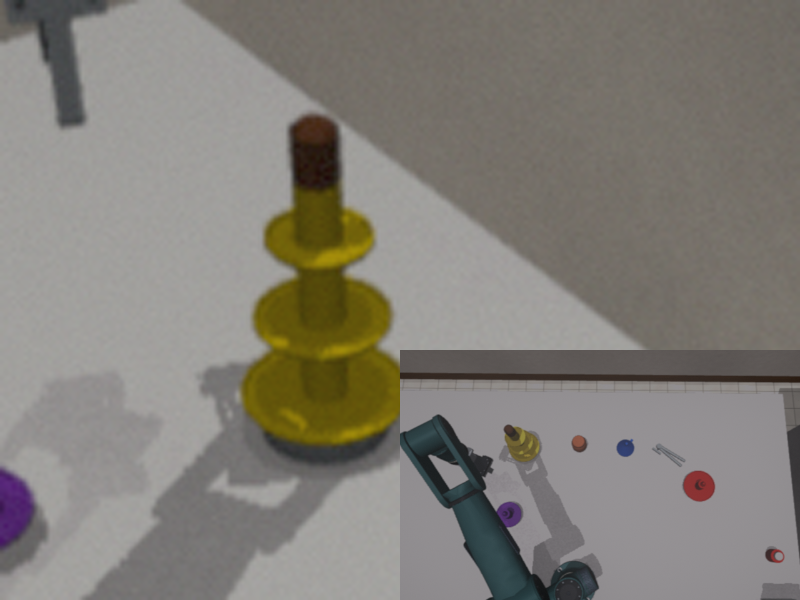

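The stand is complete: knob (315,150), three level tiers and the foot (320,445), with the gripper clear. The jar, funnel, opener and both look-alikes are where they were.

```bash
python3 -c "
from bench import robot
print(robot.close_job())"
```

```text
the job is handed in; nothing more can be done
None
```

The stand is back together on its grey foot: large tier, medium tier, small tier, then the knob, added one at a time in that order. I handed the job in at about 29 s of the 136 s allowed.

- **Seating:** each part touched down within about 0.2 mm of its calculated seated height. The wrist force at the end of each lowering move was 5 N or less.
- **Final pictures:** the stack looks straight and level, with the gripper clear of it. The jar, funnel, can opener and both look-alikes (red and purple) look unmoved; I judged this by eye, not by measuring.
- **Disagreement:** the side camera put the foot 6–10 mm away from where the top and wrist cameras put it. I used the top and wrist positions, and the large tier's seating on the foot supported that choice.

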